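# Click the cartridge home in the push-push dock

### The job

Put the blue cartridge into the slot of the grey docking station and click it in: push it gently, right down to the stop, until it stays down by itself when you let go. The slot has a push-push latch (one push catches, the next push pops up) and nobody knows which way it was left, so feel after every push whether the cartridge stayed down, and push again if it came up. Leave the tape roll, the loupe and the jar where they are.

Things in the scene. Friction and masses are not known exactly. Their poses are not given: they have to be found in the camera images.
- dock: grey docking station, a box 110 (x) x 80 (y) x 70 (z) mm fixed on a black plinth that holds its underside 0 to 6 mm off the bench; origin at the centre of its underside, z up. In the middle of its top is a black-edged slot, 48 mm along the dock's x and 22 mm along its y, with a 45 degree bevel 5 mm deep and wide round the mouth. More than 25 N between cartridge and dock damages it
- slot_mouth (a point): centre of the slot's mouth, in the plane of the dock's top, 70 mm above the dock's origin; axes as the dock's. Down in the slot a sprung carriage (a black floor) carries the cartridge. Its stop lies 10.6 mm below its popped-up height, and the caught height 3.1 mm above the stop. At the start it may be popped up or caught; the cartridge is let in from above
- slot_floor (a point): point fixed in the dock, 28 mm above its origin: the carriage floor's mean popped-up height. The whole mechanism is set up to 2.5 mm higher or lower than that (unknown). The spring resists with 4.5 N (popped up) to 7 N (near the stop); past the stop only a stiff pad gives, 15 N per mm. Each push right to the stop, when let go, changes the latch over (popped up to caught, or back)
- cartridge_center (a point): centre of the blue cartridge, a loose upright block 46 (x) x 20 (y) x 68 (z) mm, 50 to 100 g, with a black foot (42 x 16 x 4 mm) below and ribs on the broad sides near the top; z up, x along the 46 mm side. It fits the slot with its x along the dock's x, either way round. On the carriage its top is 93.5 to 98.5 mm above the dock's origin when popped up, 86 to 91 mm when caught
- tape_roll: amber tape roll lying flat, 48 mm across, 19 mm high, origin at the centre of its underside; a bystander
- loupe: black eye loupe, 36 mm across, 26 mm high, origin at the centre of its underside; a bystander
- jar: white jar, 54 mm across, 50 mm high, origin at the centre of its underside; a bystander
Mind the look-alikes: they are no part of the job. Several things look just like the part that bears cartridge_center: the one meant starts farthest from the robot's base.

How it is judged:
On the way, in this order (a step that is already met when the one before it is completed fails the run):
1. the cartridge is upright in the slot, its foot at least 32 mm below the dock's top (z of cartridge_center in the frame of dock below 0.072 m and horizontal distance between cartridge_center and slot_mouth below 0.005 m and angle between cartridge_center's own z axis and vertical below 0.12 rad), for 0.1 s.
2. the cartridge, low in the slot, has been pushed down to the stop (7.2 N or more between it and the dock) (z of cartridge_center in the frame of dock below 0.054 m and horizontal distance between cartridge_center and slot_mouth below 0.005 m and contact force between cartridge and dock above 7.2 N).
At the end, for the whole second after the job is handed in: the cartridge stands in the dock's slot (centre within 4 mm of the slot's, upright within 0.1 rad), caught down by the latch with its top 84 to 92.3 mm above the dock's underside, let go and at rest (z of cartridge_center in the frame of dock between 0.05 and 0.0583 m and horizontal distance between cartridge_center and slot_mouth below 0.004 m and angle between cartridge_center's own z axis and vertical below 0.1 rad and linear speed of cartridge below 0.02 m/s and contact force between the fingers and cartridge below 0.1 N); the robot touches nothing.
It fails at once if the cartridge is forced: more than 25 N between it and the dock (contact force between cartridge and dock above 25 N).
It fails at once if a bystander (tape roll, loupe or jar) is moved more than 20 mm (distance of any of tape_roll, loupe, jar from where it was at the start of the episode above 0.02 m).
It also fails if it takes over 67 s, if anything falls off the work surface, if the arm or the gripper's body presses on something with over 40 N, if the wrist force passes 120 N, or if a joint passes its speed limit or range.

### The arm

A 6-joint arm with a two-finger parallel gripper is mounted at the origin on a cart in front of the work surface, level with it; the furniture and walls round the work are solid. World frame = base frame: x ahead of the robot, y to its left, z up, the work surface at z = 0. Lengths are in m, angles in rad, forces in N, time in s.
With the tool pointing down it reaches from about 0.3 to 0.775 m from the base axis. Payload 14.6 kg.
Tool frame: the origin (TCP) lies on the centre line of the jaws, within the pads' length; the fingertips stand 11 mm ahead of it and the grasp point (between the pads) lies 8 mm behind it; y points along the fingers, x is the direction in which the jaws open and shut, and the axes are right-handed (so a half turn about y gives the same grasp; the last joint's range is limited). The gripper opens to 94 mm and grips with 3 to 60 N. Pads are 16 mm wide; open, the fingers measure 119 mm over their backs; the gripper's body (75 mm by 177 mm) begins 78 mm behind the grasp point.
Start: joints at [-1.282, 0.3, 1.521, -0, 1.321, -0.067], TCP at [0.192, -0.516, 0.216] pointing down, gripper open.
Joint ranges: [-3.03, 3.03], [-0.79, 2.21], [0.23, 2.52], [-1.04, 4.18], [0, 3.07], [-2.55, 2.55]. Speed limits (rad/s): [2.22, 2.22, 2.57, 3.14, 3.14, 3.14].

### API

Orientations are given as [roll, pitch, yaw] about the fixed x, y, z axes, in that order (R = Rz(yaw) Ry(pitch) Rx(roll)).
In Python, from station import ctrl, imaging gives the robot as it stands. The module is installed in compiled form; this text tells all that it offers.
- The arm moves only by the tool apply_moves, never from a script. Its argument "deltas" is a list of rows, each an object with "dp": the shift along the tool's x, y, z in m, a list of three; "roll": the turn about the tool's y in rad; "grip": the closure, from -1 (fully open) to 1 (shut). In form: [{"dp": [tx, ty, tz], "roll": roll, "grip": grip}, ...]. A call has 1 to 10 rows; each row shifts and turns the commanded pose from where the row before left it, along the tool's axes as they then stand; what a row does not reach is not made up. A row lasts 1/8 s, in which the tool goes at most 62.5 mm and 10.7 degrees, less where a joint would pass 70% of its speed; a pose out of reach is approached as far as the arm can. A call with a gripper value outside its range is refused whole. The fingers move at their own pace and stop on an object; "newtons" is the grip in N (left out, the last holds). Time passes only in rows, so rows that do not move let the fingers close. It gives the time, the measured TCP pose, the force and the opening at its end, in the units of the state.
- ctrl.get_obs(): the state, without advancing time (a new reading comes with each control period).
- imaging.camera(name): name is "side" or "top"; returns the picture (400x640x3 uint8, blue, green, red); there is no depth.
- imaging.camera_info(name): a dict with "K" (3x3 intrinsics, pixels), "world_from_camera" (4x4, takes a point from camera to world coordinates). Camera axes: x right, y down, z forward; pixel columns grow to the right and rows downward; lengths in m; the calibration is good to about 2 mm. A picture is of the moment at which its call begins. camera_info takes no time and is no camera call.
- ctrl.hand_in(): hands the job in, once; it reports no verdict.
The state is a dict: "time_s": time; "qpos": joint angles; "joint_vel": joint speeds; "tau": joint torques, N m; "ee_pos": TCP position; "eef_rot": TCP orientation; "force": force on the tool from outside, world axes, zero at the start; "moment": the same for the moment, N m; "grip_width": finger opening in m.
Only numpy, scipy, OpenCV 4.12 (cv2) and the standard library are available. Lean on these libraries where they do the work, as an engineer would, in place of code of your own. Each camera call takes 0.05 s, during which the arm holds its last target. There are 200 camera calls.

## Working session

There is one attempt and no reset: what is moved stays moved. The work goes in short steps, Python scripts to look and compute and a tool call to move; the robot and the scene stay as the last step left them, time stands still between calls to the robot, and variables do not carry over. Pictures are saved under pics/ and viewed, about 8 in all and at most 12, crops included, and the job is handed in when it is done.

Besides the shell and the picture viewer there is one more tool, called after "Request:" by a JSON object that holds its "name" and its "arguments". apply_moves: Moves the arm, as the interface text tells. Its arguments: {"type":"object","properties":{"deltas":{"type":"array"},"newtons":{"type":"number"}},"required":["deltas"]}

```bash
mkdir -p pics
python3 - <<'E'
from station import ctrl, imaging
import cv2,numpy as np
np.set_printoptions(precision=4,suppress=True)
for n in("top","side"):
    im=imaging.camera(n);cv2.imwrite(f"pics/{n}0.png",im)
    i=imaging.camera_info(n);print(n,i["K"],i["world_from_camera"])
print(ctrl.get_obs())
E
```

```text
top [[439.139    0.     310.5012]
 [  0.     439.139  207.6519]
 [  0.       0.       1.    ]] [[-0.0028 -0.9915  0.1303  0.4406]
 [-0.9992  0.0081  0.0399  0.0021]
 [-0.0406 -0.13   -0.9907  0.9606]
 [ 0.      0.      0.      1.    ]]
side [[462.516    0.     316.3959]
 [  0.     462.516  203.3075]
 [  0.       0.       1.    ]] [[-0.8628 -0.2513  0.4387  0.0825]
 [-0.5056  0.43   -0.748   0.7609]
 [-0.0007 -0.8671 -0.4981  0.587 ]
 [ 0.      0.      0.      1.    ]]
{'time_s': 0.1, 'qpos': array([-1.2816,  0.3004,  1.5215,  0.    ,  1.3207, -0.0666]), 'joint_vel': array([-0.0015, -0.0022, -0.0025, -0.0021, -0.0017,  0.0012]), 'tau': array([  0.0016, -53.265 , -35.3285,   0.071 ,   0.0235,  -0.0001]), 'ee_pos': array([ 0.1915, -0.5154,  0.2159]), 'eef_rot': array([-1.5707,  0.001 , -1.215 ]), 'force': array([ 0.0097, -0.5997, -0.1521]), 'moment': array([-0.0311, -0.0244, -0.0362]), 'grip_width': 0.09394093612838679}
```

View pics/top0.png

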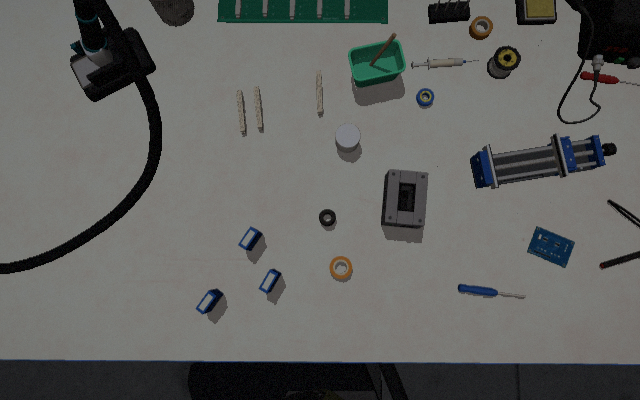

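View pics/side0.png

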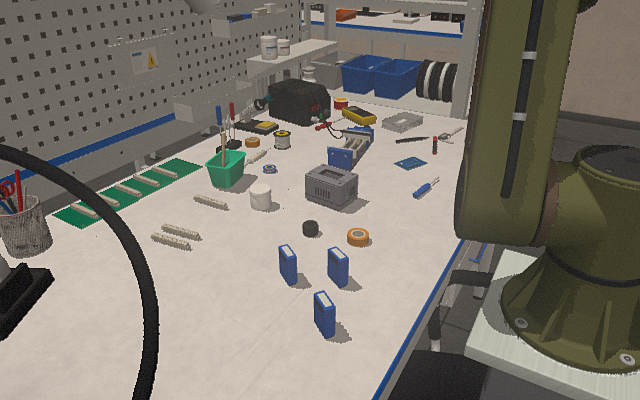

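```bash
cat > h.py <<'E'
from station import ctrl, imaging
import cv2,numpy as np
np.set_printoptions(precision=4,suppress=True)
def ray(n,uv,z):
    i=imaging.camera_info(n);T=i["world_from_camera"]
    d=T[:3,:3]@np.linalg.inv(i["K"])@np.array([uv[0],uv[1],1.]);o=T[:3,3]
    return o+d*(z-o[2])/d[2]
def proj(n,p):
    i=imaging.camera_info(n);T=i["world_from_camera"]
    q=i["K"]@(T[:3,:3].T@(np.asarray(p)-T[:3,3]));return q[:2]/q[2]
E
python3 - <<'E'
from h import *
im=cv2.imread("pics/top0.png")
for c in[(250,238),(270,280),(208,301)]:
    p=ray("top",c,.068);print(c,p,np.hypot(*p[:2]))
a=cv2.resize(im[220:320,190:300],None,fx=5,fy=5,interpolation=cv2.INTER_NEAREST)
b=cv2.resize(im[160:235,375:435],None,fx=5,fy=5,interpolation=cv2.INTER_NEAREST)
o=np.zeros((500,850+0,3),np.uint8);o[:500,:550]=a;o[:375,550:850]=b
cv2.imwrite("pics/crop1.png",cv2.resize(o,(800,471)))
E
```

```text
(250, 238) [0.4964 0.1621 0.068 ] 0.5221664530994604
(270, 280) [0.4115 0.1202 0.068 ] 0.42872815037178996
(208, 301) [0.3699 0.2453 0.068 ] 0.4438887592646429
```

View pics/crop1.png

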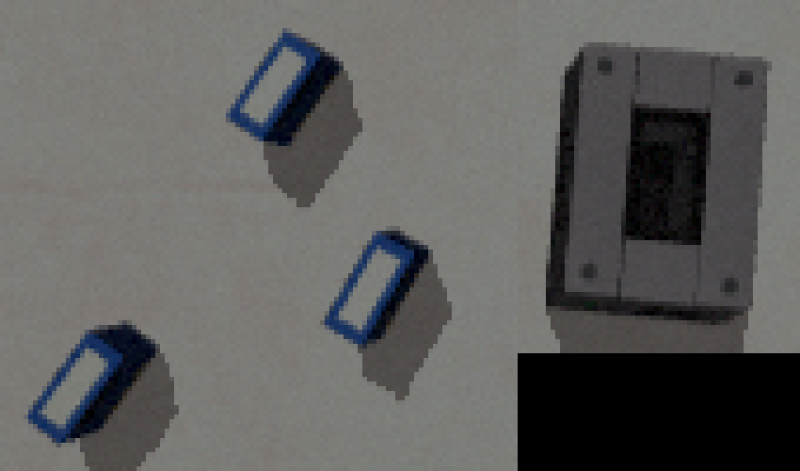

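```bash
cat > m.py <<'E'
from h import *
def rect(n,im,mask,near,z):
    cs,_=cv2.findContours(mask,cv2.RETR_EXTERNAL,cv2.CHAIN_APPROX_NONE)
    cs=[c for c in cs if cv2.contourArea(c)>20]
    c=min(cs,key=lambda c:abs(cv2.pointPolygonTest(c,near,True)) if cv2.pointPolygonTest(c,near,False)<0 else 0)
    P=np.array([ray(n,p[0],z)[:2] for p in c],np.float32)
    (cx,cy),(w,h),a=cv2.minAreaRect(P*1000)
    if w<h:w,h,a=h,w,a+90
    M=cv2.moments(c);cc=ray(n,(M["m10"]/M["m00"],M["m01"]/M["m00"]),z)
    print(n,"rect c",cx,cy,"size",w,h,"ang deg",(a+90)%180-90,"centroid",cc)
E
python3 - <<'E'
from m import *
for n,pa in(("top",(250,238)),("side",(289,251))):
    im=cv2.imread(f"pics/{n}0.png");b,g,r=[x.astype(int) for x in cv2.split(im)]
    blue=((b-r>25)).astype(np.uint8)
    # whole top = lit blue + label; label:
    x,y=pa
    reg=np.zeros_like(blue);reg[y-18:y+18,x-18:x+18]=1
    print(im[y-8:y+9:4,x-8:x+9:4].tolist() if n=="side" else "")
    lab=((np.minimum(np.minimum(b,g),r)>150)&(reg>0)).astype(np.uint8)
    print(lab.sum())
    if lab.sum()>10: rect(n,im,lab,pa,.068)
    topf=((((b-r>25)&(b>100))|(lab>0))&(reg>0)).astype(np.uint8);print(topf.sum()); rect(n,im,topf,pa,.068)
im=cv2.imread("pics/top0.png");g=cv2.cvtColor(im,cv2.COLOR_BGR2GRAY)
print("dock rows",g[200,372:436].tolist());print("col 390",g[160:236,392].tolist());print("col407",g[160:236,407].tolist())
E
```

```text
0
24Traceback (most recent call last):
  File "<stdin>", line 12, in <module>
  File "m.py", line 5, in rect
    c=min(cs,key=lambda c:abs(cv2.pointPolygonTest(c,near,True)) if cv2.pointPolygonTest(c,near,False)<0 else 0)
ValueError: min() iterable argument is empty
```

Run:
```python
from m import *
im=cv2.imread("pics/top0.png");g=cv2.cvtColor(im,cv2.COLOR_BGR2GRAY)
for y in range(226,252,2): print(y,' '.join('%d,%d'%(im[y,x,0],im[y,x,2]) for x in range(238,266,2)))
im2=cv2.imread("pics/side0.png")
for y in range(240,266,2): print(y,' '.join('%d,%d'%(im2[y,x,0],im2[y,x,2]) for x in range(276,302,2)))
print("dock row 200",g[200,372:436].tolist());print("col 392",g[160:236,392].tolist());print("col407",g[160:236,407].tolist())
```

```text
226 120,124 122,124 121,125 122,127 121,126 123,128 102,81 123,127 119,125 121,125 118,125 121,127 117,123 119,124
228 125,128 121,121 124,127 121,126 122,127 123,126 97,24 98,24 76,62 118,123 121,126 120,126 117,125 121,125
230 121,126 120,124 124,126 122,122 123,128 100,31 120,119 104,44 96,23 87,19 85,78 119,124 122,128 121,125
232 123,126 125,127 124,126 123,126 98,55 106,68 123,126 121,123 112,90 101,25 28,7 40,34 118,125 116,123
234 123,127 125,125 124,125 97,99 98,23 124,128 123,128 122,125 86,46 46,2 28,8 25,5 54,45 120,124
236 122,126 124,126 122,125 99,26 121,122 125,126 122,125 118,104 90,13 7,3 28,11 7,18 69,78 118,122
238 123,128 122,124 97,52 114,95 120,123 123,126 121,123 101,26 12,4 25,3 21,11 66,74 74,78 67,75
240 119,124 108,100 102,45 122,125 124,126 123,126 98,35 40,7 26,4 28,1 55,65 70,77 71,79 71,74
242 121,126 99,27 121,121 120,124 121,124 111,83 82,22 6,0 28,8 16,17 76,82 68,74 72,75 71,75
244 108,60 96,20 103,62 122,125 120,123 98,24 15,7 28,6 23,5 72,78 72,78 75,79 71,75 69,77
246 116,122 85,58 94,19 98,44 97,33 29,2 31,16 24,3 53,63 74,81 72,78 72,77 74,80 
[... 1748 characters left out ...]
, 71, 74, 75, 102, 124, 126, 123, 125, 125, 124, 126, 127, 124]
col 392 [126, 125, 127, 126, 124, 127, 126, 125, 127, 87, 78, 78, 59, 44, 40, 65, 76, 75, 79, 78, 77, 77, 78, 73, 73, 74, 76, 75, 74, 75, 75, 74, 73, 73, 73, 73, 71, 71, 76, 74, 73, 75, 73, 74, 75, 76, 74, 71, 71, 75, 72, 73, 73, 72, 75, 75, 72, 76, 71, 71, 73, 75, 59, 35, 32, 27, 59, 75, 78, 75, 75, 79, 79, 78, 78, 78]
col407 [128, 124, 127, 124, 126, 127, 126, 126, 126, 127, 95, 76, 78, 72, 77, 74, 77, 76, 76, 78, 76, 78, 76, 27, 12, 12, 22, 30, 28, 30, 20, 12, 5, 6, 12, 3, 7, 2, 0, 19, 11, 18, 23, 26, 21, 29, 19, 26, 20, 11, 14, 57, 73, 78, 76, 76, 73, 73, 75, 74, 75, 77, 74, 75, 46, 28, 9, 31, 73, 81, 80, 79, 76, 74, 76, 77]
```

```bash
cat >> m.py <<'E'
def seg(n,im,box,lo,hi=255,mode="blue"):
    b,g,r=[x.astype(int) for x in cv2.split(im)]
    m=((b-r>30)&(b>lo)) if mode=="blue" else (g<lo)
    k=np.zeros(m.shape,bool);x0,y0,x1,y1=box;k[y0:y1,x0:x1]=1
    m=(m&k).astype(np.uint8)
    N,L,S,_=cv2.connectedComponentsWithStats(m,connectivity=8)
    return (L==1+np.argmax(S[1:,4])).astype(np.uint8)
def pixc(m):
    c=max(cv2.findContours(m,cv2.RETR_EXTERNAL,cv2.CHAIN_APPROX_NONE)[0],key=cv2.contourArea)
    M=cv2.moments(c);return M["m10"]/M["m00"],M["m01"]/M["m00"]
def tri(a,b):
    A=[];
    o1=ray("top",a,0);p1=ray("top",a,.2);o2=ray("side",b,0);p2=ray("side",b,.2)
    d1=p1-o1;d2=p2-o2
    s=np.linalg.lstsq(np.c_[d1,-d2],o2-o1,rcond=None)[0]
    q1=o1+s[0]*d1;q2=o2+s[1]*d2;print("tri",(q1+q2)/2,"gap",np.linalg.norm(q1-q2))
E
python3 - <<'E'
from m import *
t=cv2.imread("pics/top0.png");s=cv2.imread("pics/side0.png")
a=seg("top",t,(236,222,266,252),84);b=seg("side",s,(276,240,302,262),132)
rect("top",t,a,(250,238),.068);rect("side",s,b,(289,251),.068);tri(pixc(a),pixc(b))
a=seg("top",t,(394,178,419,215),45,mode="d");
rect("top",t,a,(406,197),.073);print(pixc(a))
g=cv2.cvtColor(s,cv2.COLOR_BGR2GRAY)
cv2.imwrite("pics/sd.png",cv2.resize(s[155:220,295:370],None,fx=8,fy=8,interpolation=cv2.INTER_NEAREST))
E
```

```text
top rect c 497.321533203125 166.98301696777344 size 44.477725982666016 18.442127227783203 ang deg -33.38564682006836 centroid [0.4974 0.167  0.068 ]
side rect c 495.7057189941406 167.59896850585938 size 46.231964111328125 19.022127151489258 ang deg -33.74724578857422 centroid [0.4952 0.1679 0.068 ]
tri [0.4968 0.1669 0.0668] gap 0.0015328978364556507
top rect c 577.1707153320312 -156.28518676757812 size 60.2161750793457 33.78388595581055 ang deg -6.46612548828125 centroid [ 0.578  -0.1563  0.073 ]
(406.0973180076628, 196.73563218390805)
```

View pics/sd.png

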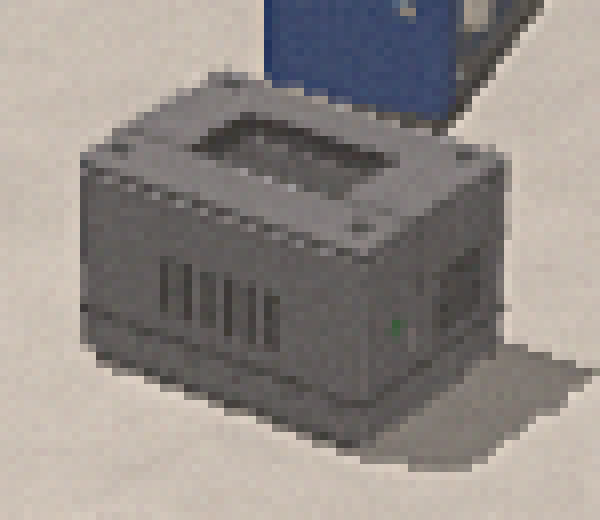

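Run:
```python
from m import *
T=[(388.9,169.1),(428.2,173.2),(424.4,225.4),(385.1,222.7)]
S=[(323.1,163.75),(358.1,174.75),(340.6,187.5),(305.25,174.75)]
tri(np.mean(T,0),np.mean(S,0))
for z in(.070,.073,.076):
  for n,C in(("top",T),("side",S)):
    P=np.array([ray(n,c,z)[:2] for c in C]);print(z,n,P.mean(0),cv2.minAreaRect(P.astype(np.float32)*1000))
t=cv2.imread("pics/top0.png");g=cv2.cvtColor(t,cv2.COLOR_BGR2GRAY)
# outline by grey mask in top view
m=((g>58)&(g<92)).astype(np.uint8);k=np.zeros_like(m);k[165:232,380:434]=1;m&=k
N,L,St,_=cv2.connectedComponentsWithStats(m,connectivity=4);m=(L==1+np.argmax(St[1:,4])).astype(np.uint8)
print(St[1+np.argmax(St[1:,4])],pixc(m))
for z in(.07,.076):rect("top",t,m,(390,197),z)
```

```text
tri [ 0.5767 -0.158   0.0695] gap 0.00021935254606895058
0.07 top [ 0.5772 -0.1578] ((577.2304077148438, -158.19183349609375), (80.1896743774414, 111.06745910644531), 84.5705337524414)
0.07 side [ 0.5774 -0.1584] ((577.3338623046875, -157.5669403076172), (82.95577239990234, 112.29231262207031), 83.50482940673828)
0.073 top [ 0.5767 -0.1573] ((576.7701416015625, -157.65188598632812), (79.91957092285156, 110.69328308105469), 84.5705337524414)
0.073 side [ 0.5746 -0.1531] ((574.4622802734375, -152.23751831054688), (82.47438049316406, 111.6407241821289), 83.50484466552734)
0.076 top [ 0.5762 -0.1568] ((576.3098754882812, -157.1119842529297), (79.6494369506836, 110.31929016113281), 84.5705337524414)
0.076 side [ 0.5717 -0.1478] ((571.5906982421875, -146.90805053710938), (81.99301147460938, 110.98917388916016), 83.50482940673828)
[ 381  169   47   63 1751] (405.8256802721088, 199.0626932591218)
top rect c 569.2099609375 -153.05055236816406 size 129.33795166015625 86.02227783203125 ang deg -6.093994140625 centroid [ 0.5737 -0.1561  0.07  ]
top rect c 568.3434448242188 -152.00534057617188 size 128.46661376953125 85.44274139404297 ang deg -6.094024658203125 centroid [ 0.5728 -0.1551  0.076 ]
```

The candidates for the cartridge are A top(250,238) / side(289,251) at 0.52 m, B top(270,280) at 0.43 m, and C top(208,301) at 0.44 m. A is farthest from the base. The close crop shows it upright with a blue rim and a pale label. The dock slot is at top(406,197), and the side crop shows it empty.

Next I turn the tool, then travel.

Request:
{"name": "apply_moves", "arguments": {"deltas": [{"dp": [0, 0, 0], "roll": -0.1834, "grip": 0}, {"dp": [0, 0, 0], "roll": -0.1834, "grip": 0}, {"dp": [0, 0, 0], "roll": -0.1834, "grip": 0}, {"dp": [0, 0, 0], "roll": -0.1834, "grip": 0}, {"dp": [0, 0, 0], "roll": -0.1834, "grip": 0}, {"dp": [0, 0, 0], "roll": -0.1834, "grip": 0}, {"dp": [0, 0, 0], "roll": -0.1834, "grip": 0}, {"dp": [0, 0, 0], "roll": -0.1834, "grip": 0}, {"dp": [0, 0, 0], "roll": -0.1834, "grip": 0}, {"dp": [0, 0, 0], "roll": -0.1834, "grip": 0}], "newtons": 15}}

```text
time_s: 1.35
ee_pos: [0.1915, -0.5154, 0.2161]
eef_rot: [-1.57, -0.0, 0.625]
force: [0.1, 0.5, 0.7]
grip_width: 0.0471
```

Request:
{"name": "apply_moves", "arguments": {"deltas": [{"dp": [0, 0, 0], "roll": -0.1834, "grip": 0}, {"dp": [0, 0, 0], "roll": -0.1834, "grip": 0}, {"dp": [0.05, 0, 0.008], "roll": 0, "grip": 0}, {"dp": [0.05, 0, 0.008], "roll": 0, "grip": 0}, {"dp": [0.05, 0, 0.008], "roll": 0, "grip": 0}, {"dp": [0.05, 0, 0.008], "roll": 0, "grip": 0}, {"dp": [0.05, 0, 0.008], "roll": 0, "grip": 0}, {"dp": [0.05, 0, 0.008], "roll": 0, "grip": 0}, {"dp": [0.05, 0, 0.008], "roll": 0, "grip": 0}, {"dp": [0.05, 0, 0.008], "roll": 0, "grip": 0}]}}

```text
time_s: 2.6
ee_pos: [0.3594, -0.1451, 0.2164]
eef_rot: [-1.571, -0.0, 0.986]
force: [1.2, -0.5, -1.1]
grip_width: 0.047
```

Request:
{"name": "apply_moves", "arguments": {"deltas": [{"dp": [0.0482, 0, 0.00834], "roll": 0, "grip": 0}, {"dp": [0.0482, 0, 0.00834], "roll": 0, "grip": 0}, {"dp": [0.0482, 0, 0.00834], "roll": 0, "grip": 0}, {"dp": [0.0482, 0, 0.00834], "roll": 0, "grip": 0}, {"dp": [0.0482, 0, 0.00834], "roll": 0, "grip": 0}, {"dp": [0.0482, 0, 0.00834], "roll": 0, "grip": 0}, {"dp": [0.0482, 0, 0.00834], "roll": 0, "grip": 0}, {"dp": [0, 0.06, 0], "roll": 0, "grip": 0}, {"dp": [0, 0.05, 0], "roll": 0, "grip": 0}, {"dp": [0, 0, 0], "roll": 0, "grip": 0}]}}

```text
time_s: 3.85
ee_pos: [0.495, 0.1664, 0.1037]
eef_rot: [-1.566, 0.005, 0.986]
force: [0.8, 0.5, 1.0]
grip_width: 0.0468
```

Run:
```python
from m import *
s=imaging.camera("side");print(ctrl.get_obs()["ee_pos"],ctrl.get_obs()["eef_rot"])
cv2.imwrite("pics/s1.png",cv2.resize(s[170:300,220:360],None,fx=4,fy=4,interpolation=cv2.INTER_NEAREST))
```

```text
[0.4965 0.1667 0.1064] [-1.5694  0.0016  0.9858]
```

View pics/s1.png

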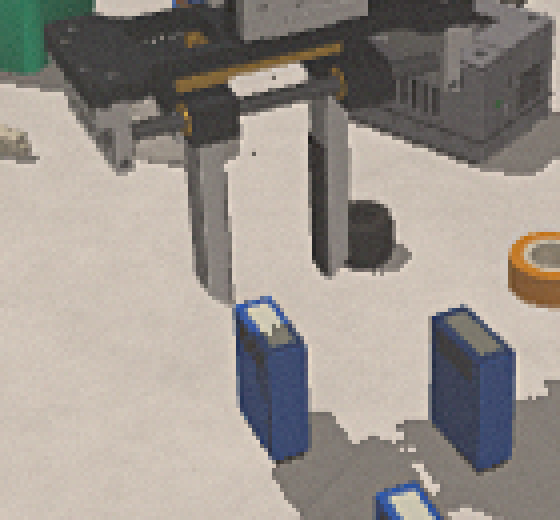

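The fingers straddle the farthest cartridge: tips at crop (215,295) and (330,270), top centre at (270,320). I descend and grip.

Request:
{"name": "apply_moves", "arguments": {"deltas": [{"dp": [0, 0.025, 0], "roll": 0, "grip": 0}, {"dp": [0, 0.0165, 0], "roll": 0, "grip": 0}, {"dp": [0, 0, 0], "roll": 0, "grip": 0}, {"dp": [0, 0, 0], "roll": 0, "grip": 0.3}, {"dp": [0, 0, 0], "roll": 0, "grip": 1}, {"dp": [0, 0, 0], "roll": 0, "grip": 1}, {"dp": [0, 0, 0], "roll": 0, "grip": 1}, {"dp": [0, 0, 0], "roll": 0, "grip": 1}], "newtons": 15}}

```text
time_s: 4.9
ee_pos: [0.497, 0.1669, 0.0654]
eef_rot: [-1.571, -0.001, 0.986]
force: [-0.3, 0.8, 5.8]
grip_width: 0.0201
```

Request:
{"name": "apply_moves", "arguments": {"deltas": [{"dp": [0, -0.01, 0], "roll": 0, "grip": 1}, {"dp": [0, -0.03, 0], "roll": 0, "grip": 1}, {"dp": [0, -0.03, 0], "roll": 0, "grip": 1}, {"dp": [0, -0.03, 0], "roll": 0, "grip": 1}, {"dp": [0, -0.02, 0], "roll": 0, "grip": 1}, {"dp": [0, 0, 0], "roll": -0.16, "grip": 1}, {"dp": [0, 0, 0], "roll": -0.16, "grip": 1}, {"dp": [0, 0, 0], "roll": -0.16, "grip": 1}, {"dp": [0, 0, 0], "roll": 0, "grip": 1}, {"dp": [0, 0, 0], "roll": 0, "grip": 1}]}}

```text
time_s: 6.15
ee_pos: [0.4967, 0.1668, 0.1851]
eef_rot: [-1.571, 0.0, 1.462]
force: [1.0, 0.1, -0.8]
grip_width: 0.0199
```

Request:
{"name": "apply_moves", "arguments": {"deltas": [{"dp": [-0.0349, 0, -0.01264], "roll": 0, "grip": 1}, {"dp": [-0.0349, 0, -0.01264], "roll": 0, "grip": 1}, {"dp": [-0.0349, 0, -0.01264], "roll": 0, "grip": 1}, {"dp": [-0.0349, 0, -0.01264], "roll": 0, "grip": 1}, {"dp": [-0.0349, 0, -0.01264], "roll": 0, "grip": 1}, {"dp": [-0.0349, 0, -0.01264], "roll": 0, "grip": 1}, {"dp": [-0.0349, 0, -0.01264], "roll": 0, "grip": 1}, {"dp": [-0.0349, 0, -0.01264], "roll": 0, "grip": 1}, {"dp": [-0.0349, 0, -0.01264], "roll": 0, "grip": 1}, {"dp": [0, 0.03, 0], "roll": 0, "grip": 1}]}}

```text
time_s: 7.4
ee_pos: [0.578, -0.16, 0.1562]
eef_rot: [-1.574, 0.001, 1.46]
force: [0.7, 1.0, -1.1]
grip_width: 0.0197
```

Request:
{"name": "apply_moves", "arguments": {"deltas": [{"dp": [0, 0, 0], "roll": 0, "grip": 1}, {"dp": [0, 0, 0], "roll": 0, "grip": 1}]}}

```text
time_s: 7.65
ee_pos: [0.5772, -0.1572, 0.156]
eef_rot: [-1.572, 0.0, 1.465]
force: [0.1, 0.4, -0.8]
grip_width: 0.0196
```

Run:
```python
from m import *
s=imaging.camera("side");t=imaging.camera("top");o=ctrl.get_obs();p=o["ee_pos"];print(p,o["eef_rot"],o["force"])
cv2.imwrite("pics/s2raw.png",s);cv2.imwrite("pics/t2raw.png",t)
cv2.imwrite("pics/s2.png",cv2.resize(s[100:220,275:400],None,fx=5,fy=5,interpolation=cv2.INTER_NEAREST))
```

```text
[ 0.5774 -0.1572  0.1563] [-1.5725  0.0003  1.4658] [-0.7349  0.6056 -0.7106]
```

View pics/s2.png

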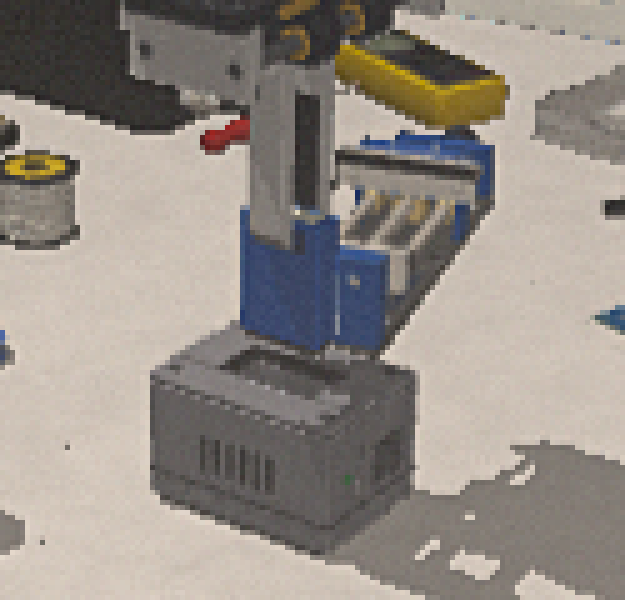

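Run:
```python
from m import *
c=np.array([.5774,-.1572]);th=np.deg2rad(-6);u=np.array([np.cos(th),np.sin(th)]);v=np.array([-u[1],u[0]])
for z in(.159,.095):
  for a in(-23,23):
    for b in(-10,10):
      q=proj("side",[*(c+u*a/1000+v*b/1000),z]);print(z,a,b,(q-[275,100])*5)
s=cv2.imread("pics/s2raw.png")
for y in(146,154,162): print(y,[tuple(int(k) for k in s[y,x,[0,2]]) for x in list(range(320,328))+list(range(336,346))])
```

```text
0.159 -23 -10 [335.6142 214.4476]
0.159 -23 10 [312.2748 227.5134]
0.159 23 -10 [257.5172 193.1239]
0.159 23 10 [233.6982 205.6486]
0.095 -23 -10 [332.1178 335.0505]
0.095 -23 10 [309.3935 349.2376]
0.095 23 -10 [256.2236 311.8646]
0.095 23 10 [233.0471 325.4801]
146 [(183, 207), (189, 213), (180, 212), (118, 60), (104, 53), (85, 97), (104, 117), (123, 135), (103, 58), (101, 59), (119, 58), (99, 57), (99, 59), (104, 55), (101, 68), (147, 178), (90, 104), (79, 89)]
154 [(181, 204), (181, 204), (186, 216), (116, 65), (104, 52), (108, 58), (107, 58), (106, 56), (100, 64), (99, 58), (117, 62), (100, 58), (96, 55), (104, 62), (121, 65), (106, 57), (111, 64), (113, 67)]
162 [(180, 206), (184, 213), (185, 217), (104, 39), (106, 54), (108, 63), (107, 62), (109, 63), (96, 59), (96, 59), (112, 59), (102, 60), (101, 59), (97, 55), (129, 99), (110, 63), (104, 56), (105, 56)]
```

Request:
{"name": "apply_moves", "arguments": {"deltas": [{"dp": [0, 0.008, -0.0015], "roll": 0, "grip": 1}, {"dp": [0, 0.005, 0], "roll": 0, "grip": 1}, {"dp": [0, 0.004, 0], "roll": 0, "grip": 1}, {"dp": [0, 0.003, 0], "roll": 0, "grip": 1}, {"dp": [0, 0, 0], "roll": 0, "grip": 1}]}}

```text
time_s: 8.38
ee_pos: [0.5784, -0.1576, 0.1347]
eef_rot: [-1.57, -0.0, 1.466]
force: [0.0, 0.3, 0.3]
grip_width: 0.0201
```

Request:
{"name": "apply_moves", "arguments": {"deltas": [{"dp": [0, 0.002, 0], "roll": 0, "grip": 1}, {"dp": [0, 0.002, 0], "roll": 0, "grip": 1}, {"dp": [0, 0, 0], "roll": 0, "grip": 1}]}}

```text
time_s: 8.75
ee_pos: [0.5785, -0.1574, 0.131]
eef_rot: [-1.571, -0.0, 1.466]
force: [0.6, 1.1, 1.6]
grip_width: 0.0199
```

Request:
{"name": "apply_moves", "arguments": {"deltas": [{"dp": [0, 0.002, 0], "roll": 0, "grip": 1}, {"dp": [0, 0.002, 0], "roll": 0, "grip": 1}, {"dp": [0, 0.002, 0], "roll": 0, "grip": 1}, {"dp": [0, 0, 0], "roll": 0, "grip": 1}]}}

```text
time_s: 9.25
ee_pos: [0.5783, -0.1575, 0.1245]
eef_rot: [-1.57, -0.0, 1.466]
force: [0.4, 3.4, -1.2]
grip_width: 0.0201
```

Request:
{"name": "apply_moves", "arguments": {"deltas": [{"dp": [0, 0.002, 0], "roll": 0, "grip": 1}, {"dp": [0, 0.002, 0], "roll": 0, "grip": 1}, {"dp": [0, 0.002, 0], "roll": 0, "grip": 1}, {"dp": [0, 0, 0], "roll": 0, "grip": 1}]}}

```text
time_s: 9.75
ee_pos: [0.5784, -0.1576, 0.1187]
eef_rot: [-1.57, -0.0, 1.466]
force: [-0.2, 4.2, -0.4]
grip_width: 0.0199
```

Request:
{"name": "apply_moves", "arguments": {"deltas": [{"dp": [0.0008, 0.001, 0], "roll": 0, "grip": 1}, {"dp": [0, 0.003, 0], "roll": 0, "grip": 1}, {"dp": [0, 0.003, 0], "roll": 0, "grip": 1}, {"dp": [0, 0.003, 0], "roll": 0, "grip": 1}, {"dp": [0, 0, 0], "roll": 0, "grip": 1}]}}

```text
time_s: 10.38
ee_pos: [0.5784, -0.1569, 0.1086]
eef_rot: [-1.57, -0.0, 1.466]
force: [-0.0, 1.1, 0.1]
grip_width: 0.0198
```

Request:
{"name": "apply_moves", "arguments": {"deltas": [{"dp": [0, 0.002, 0], "roll": 0, "grip": 1}, {"dp": [0, 0.002, 0], "roll": 0, "grip": 1}, {"dp": [0, 0.002, 0], "roll": 0, "grip": 1}, {"dp": [0, 0, 0], "roll": 0, "grip": 1}]}}

```text
time_s: 10.88
ee_pos: [0.5785, -0.1568, 0.1027]
eef_rot: [-1.57, -0.0, 1.466]
force: [1.1, 2.7, -0.2]
grip_width: 0.0195
```

Request:
{"name": "apply_moves", "arguments": {"deltas": [{"dp": [0, 0.0015, 0], "roll": 0, "grip": 1}, {"dp": [0, 0.0015, 0], "roll": 0, "grip": 1}, {"dp": [0, 0.001, 0], "roll": 0, "grip": 1}, {"dp": [0, 0, 0], "roll": 0, "grip": 1}]}}

```text
time_s: 11.38
ee_pos: [0.5785, -0.1568, 0.0988]
eef_rot: [-1.571, -0.0, 1.466]
force: [-0.5, 2.4, -0.2]
grip_width: 0.0197
```

Request:
{"name": "apply_moves", "arguments": {"deltas": [{"dp": [0, 0.001, 0], "roll": 0, "grip": 1}, {"dp": [0, 0.001, 0], "roll": 0, "grip": 1}, {"dp": [0, 0, 0], "roll": 0, "grip": 1}]}}

```text
time_s: 11.75
ee_pos: [0.5785, -0.1568, 0.0968]
eef_rot: [-1.571, -0.0, 1.466]
force: [-0.3, 3.4, -1.8]
grip_width: 0.0201
```

Request:
{"name": "apply_moves", "arguments": {"deltas": [{"dp": [0, 0.001, 0], "roll": 0, "grip": 1}, {"dp": [0, 0.001, 0], "roll": 0, "grip": 1}, {"dp": [0, 0, 0], "roll": 0, "grip": 1}]}}

```text
time_s: 12.12
ee_pos: [0.5785, -0.1567, 0.0948]
eef_rot: [-1.571, -0.0, 1.466]
force: [0.7, 4.8, -0.1]
grip_width: 0.02
```

Request:
{"name": "apply_moves", "arguments": {"deltas": [{"dp": [0.0008, 0.001, 0], "roll": 0, "grip": 1}, {"dp": [0, 0.001, 0], "roll": 0, "grip": 1}, {"dp": [0, 0, 0], "roll": 0, "grip": 1}]}}

```text
time_s: 12.5
ee_pos: [0.5785, -0.1564, 0.0929]
eef_rot: [-1.571, 0.0, 1.466]
force: [0.1, -0.9, -0.8]
grip_width: 0.0197
```

Request:
{"name": "apply_moves", "arguments": {"deltas": [{"dp": [0, 0.001, 0], "roll": 0, "grip": 1}, {"dp": [0, 0.001, 0], "roll": 0, "grip": 1}, {"dp": [0, 0, 0], "roll": 0, "grip": 1}]}}

```text
time_s: 12.88
ee_pos: [0.5786, -0.156, 0.0908]
eef_rot: [-1.571, -0.0, 1.466]
force: [0.3, -0.9, 0.1]
grip_width: 0.0196
```

Request:
{"name": "apply_moves", "arguments": {"deltas": [{"dp": [0, 0.001, 0], "roll": 0, "grip": 1}, {"dp": [0, 0.001, 0], "roll": 0, "grip": 1}, {"dp": [0, 0, 0], "roll": 0, "grip": 1}]}}

```text
time_s: 13.25
ee_pos: [0.5788, -0.1561, 0.0892]
eef_rot: [-1.571, 0.0, 1.466]
force: [0.4, 0.7, 3.7]
grip_width: 0.0197
```

Request:
{"name": "apply_moves", "arguments": {"deltas": [{"dp": [0, 0.001, 0], "roll": 0, "grip": 1}, {"dp": [0, 0.001, 0], "roll": 0, "grip": 1}, {"dp": [0, 0, 0], "roll": 0, "grip": 1}]}}

```text
time_s: 13.62
ee_pos: [0.5789, -0.1561, 0.0874]
eef_rot: [-1.572, 0.0, 1.466]
force: [0.5, 0.9, 5.9]
grip_width: 0.0198
```

Request:
{"name": "apply_moves", "arguments": {"deltas": [{"dp": [0, 0, 0], "roll": 0, "grip": 0.3}, {"dp": [0, 0, 0], "roll": 0, "grip": 0.3}, {"dp": [0, 0, 0], "roll": 0, "grip": 0.3}, {"dp": [0, -0.02, 0], "roll": 0, "grip": 0.3}, {"dp": [0, -0.03, 0], "roll": 0, "grip": 0.3}, {"dp": [0, 0, 0], "roll": 0, "grip": 1}, {"dp": [0, 0, 0], "roll": 0, "grip": 1}, {"dp": [0, 0, 0], "roll": 0, "grip": 1}]}}

```text
time_s: 14.62
ee_pos: [0.5782, -0.1559, 0.1358]
eef_rot: [-1.569, -0.0, 1.466]
force: [-0.3, -0.5, 0.1]
grip_width: 0.0063
```

Run:
```python
from m import *
s=imaging.camera("side");o=ctrl.get_obs();p=o["ee_pos"];print(p,o["eef_rot"],o["force"],o["grip_width"])
cv2.imwrite("pics/s3raw.png",s)
cv2.imwrite("pics/s3.png",cv2.resize(s[115:205,285:385],None,fx=6,fy=6,interpolation=cv2.INTER_NEAREST))
```

```text
[ 0.5783 -0.1559  0.136 ] [-1.5693 -0.0003  1.4658] [-0.1801 -0.029   0.128 ] 0.0025311494366271545
```

View pics/s3.png

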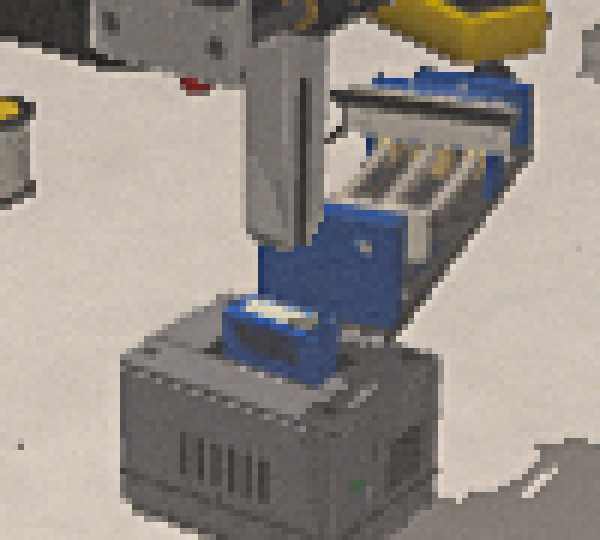

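The cartridge sits in the slot, standing up a bit with its pale top at crop (280,310). The closed fingers are above it. I feel down for the top.

Request:
{"name": "apply_moves", "arguments": {"deltas": [{"dp": [0, 0.015, 0], "roll": 0, "grip": 1}, {"dp": [0, 0.012, 0], "roll": 0, "grip": 1}, {"dp": [0, 0, 0], "roll": 0, "grip": 1}, {"dp": [0, 0.002, 0], "roll": 0, "grip": 1}, {"dp": [0, 0.002, 0], "roll": 0, "grip": 1}, {"dp": [0, 0, 0], "roll": 0, "grip": 1}]}}

```text
time_s: 15.42
ee_pos: [0.5786, -0.156, 0.106]
eef_rot: [-1.571, -0.0, 1.466]
force: [0.2, 1.3, 0.2]
grip_width: 0.0006
```

Request:
{"name": "apply_moves", "arguments": {"deltas": [{"dp": [0, 0.001, 0], "roll": 0, "grip": 1}, {"dp": [0, 0.001, 0], "roll": 0, "grip": 1}, {"dp": [0, 0, 0], "roll": 0, "grip": 1}]}}

```text
time_s: 15.8
ee_pos: [0.5786, -0.156, 0.1039]
eef_rot: [-1.571, -0.0, 1.466]
force: [1.1, -0.2, 0.7]
grip_width: 0.0007
```

Request:
{"name": "apply_moves", "arguments": {"deltas": [{"dp": [0, 0.001, 0], "roll": 0, "grip": 1}, {"dp": [0, 0.001, 0], "roll": 0, "grip": 1}, {"dp": [0, 0, 0], "roll": 0, "grip": 1}]}}

```text
time_s: 16.18
ee_pos: [0.5789, -0.1561, 0.1024]
eef_rot: [-1.572, 0.0, 1.466]
force: [-1.2, -0.6, 5.7]
grip_width: 0.0005
```

Request:
{"name": "apply_moves", "arguments": {"deltas": [{"dp": [0, 0.001, 0], "roll": 0, "grip": 1}, {"dp": [0, 0.0005, 0], "roll": 0, "grip": 1}, {"dp": [0, 0, 0], "roll": 0, "grip": 1}]}}

```text
time_s: 16.55
ee_pos: [0.579, -0.1562, 0.1011]
eef_rot: [-1.572, 0.0, 1.466]
force: [-1.2, 1.0, 5.4]
grip_width: 0.0002
```

Request:
{"name": "apply_moves", "arguments": {"deltas": [{"dp": [0, 0.0007, 0], "roll": 0, "grip": 1}, {"dp": [0, 0, 0], "roll": 0, "grip": 1}]}}

```text
time_s: 16.8
ee_pos: [0.579, -0.1562, 0.1004]
eef_rot: [-1.572, 0.0, 1.466]
force: [-0.3, -0.8, 6.8]
grip_width: 0.0003
```

Request:
{"name": "apply_moves", "arguments": {"deltas": [{"dp": [0, 0.0005, 0], "roll": 0, "grip": 1}, {"dp": [0, 0, 0], "roll": 0, "grip": 1}]}}

```text
time_s: 17.05
ee_pos: [0.579, -0.1562, 0.1]
eef_rot: [-1.572, 0.0, 1.466]
force: [-0.0, -1.0, 6.6]
grip_width: 0.0006
```

Request:
{"name": "apply_moves", "arguments": {"deltas": [{"dp": [0, 0.0005, 0], "roll": 0, "grip": 1}, {"dp": [0, 0, 0], "roll": 0, "grip": 1}]}}

```text
time_s: 17.3
ee_pos: [0.579, -0.1562, 0.0995]
eef_rot: [-1.572, 0.0, 1.466]
force: [0.2, -0.5, 5.7]
grip_width: 0.0007
```

Request:
{"name": "apply_moves", "arguments": {"deltas": [{"dp": [0, 0.0006, 0], "roll": 0, "grip": 1}, {"dp": [0, 0, 0], "roll": 0, "grip": 1}]}}

```text
time_s: 17.55
ee_pos: [0.5791, -0.1562, 0.099]
eef_rot: [-1.572, 0.0, 1.466]
force: [-0.2, 0.1, 7.3]
grip_width: 0.0004
```

Request:
{"name": "apply_moves", "arguments": {"deltas": [{"dp": [0, 0.0006, 0], "roll": 0, "grip": 1}, {"dp": [0, 0, 0], "roll": 0, "grip": 1}]}}

```text
time_s: 17.8
ee_pos: [0.5793, -0.1563, 0.0988]
eef_rot: [-1.573, 0.001, 1.466]
force: [-0.7, 0.3, 9.4]
grip_width: 0.0001
```

Request:
{"name": "apply_moves", "arguments": {"deltas": [{"dp": [0, 0.0006, 0], "roll": 0, "grip": 1}, {"dp": [0, 0, 0], "roll": 0, "grip": 1}]}}

```text
time_s: 18.05
ee_pos: [0.5794, -0.1563, 0.0985]
eef_rot: [-1.574, 0.001, 1.466]
force: [-1.4, 0.4, 12.5]
grip_width: 0.0004
```

The stop is at TCP z≈0.0988, about 3.5 mm below first contact. So the latch had been left caught, and this push should release it. I let go and feel.

Request:
{"name": "apply_moves", "arguments": {"deltas": [{"dp": [0, -0.004, 0], "roll": 0, "grip": 1}, {"dp": [0, -0.006, 0], "roll": 0, "grip": 1}, {"dp": [0, -0.008, 0], "roll": 0, "grip": 1}, {"dp": [0, 0, 0], "roll": 0, "grip": 1}, {"dp": [0, 0, 0], "roll": 0, "grip": 1}, {"dp": [0, 0.0035, 0], "roll": 0, "grip": 1}, {"dp": [0, 0, 0], "roll": 0, "grip": 1}]}}

```text
time_s: 18.92
ee_pos: [0.5784, -0.156, 0.1108]
eef_rot: [-1.57, -0.0, 1.466]
force: [0.7, -0.4, -0.6]
grip_width: 0.0004
```

Request:
{"name": "apply_moves", "arguments": {"deltas": [{"dp": [0, 0.002, 0], "roll": 0, "grip": 1}, {"dp": [0, 0.002, 0], "roll": 0, "grip": 1}, {"dp": [0, 0, 0], "roll": 0, "grip": 1}]}}

```text
time_s: 19.3
ee_pos: [0.5788, -0.1561, 0.1077]
eef_rot: [-1.571, 0.0, 1.466]
force: [0.0, -1.0, 5.7]
grip_width: 0.0003
```

Request:
{"name": "apply_moves", "arguments": {"deltas": [{"dp": [0, 0.001, 0], "roll": 0, "grip": 1}, {"dp": [0, 0.001, 0], "roll": 0, "grip": 1}, {"dp": [0, 0, 0], "roll": 0, "grip": 1}]}}

```text
time_s: 19.68
ee_pos: [0.5788, -0.1561, 0.1058]
eef_rot: [-1.572, 0.0, 1.466]
force: [-0.5, -0.4, 5.4]
grip_width: 0.0007
```

It had popped up: 5.7 N at z 0.1077. I push again to the stop at about 0.0988.

Request:
{"name": "apply_moves", "arguments": {"deltas": [{"dp": [0, 0.001, 0], "roll": 0, "grip": 1}, {"dp": [0, 0.001, 0], "roll": 0, "grip": 1}, {"dp": [0, 0.001, 0], "roll": 0, "grip": 1}, {"dp": [0, 0.001, 0], "roll": 0, "grip": 1}, {"dp": [0, 0.001, 0], "roll": 0, "grip": 1}, {"dp": [0, 0.001, 0], "roll": 0, "grip": 1}, {"dp": [0, 0.0005, 0], "roll": 0, "grip": 1}, {"dp": [0, 0, 0], "roll": 0, "grip": 1}]}}

```text
time_s: 20.68
ee_pos: [0.5789, -0.1561, 0.0994]
eef_rot: [-1.572, 0.0, 1.466]
force: [0.3, 0.4, 6.7]
grip_width: 0.0006
```

Request:
{"name": "apply_moves", "arguments": {"deltas": [{"dp": [0, 0.0006, 0], "roll": 0, "grip": 1}, {"dp": [0, 0, 0], "roll": 0, "grip": 1}]}}

```text
time_s: 20.92
ee_pos: [0.5789, -0.1562, 0.099]
eef_rot: [-1.572, 0.0, 1.466]
force: [-0.0, 0.1, 7.4]
grip_width: 0.0005
```

Request:
{"name": "apply_moves", "arguments": {"deltas": [{"dp": [0, 0.0006, 0], "roll": 0, "grip": 1}, {"dp": [0, 0, 0], "roll": 0, "grip": 1}]}}

```text
time_s: 21.18
ee_pos: [0.5792, -0.1562, 0.0988]
eef_rot: [-1.573, 0.0, 1.466]
force: [-0.3, 0.8, 9.9]
grip_width: 0.0008
```

One more small press, then release and a gentle feel. Caught contact should come at about 0.102, popped at about 0.109.

Request:
{"name": "apply_moves", "arguments": {"deltas": [{"dp": [0, 0.0005, 0], "roll": 0, "grip": 1}, {"dp": [0, 0, 0], "roll": 0, "grip": 1}]}}

```text
time_s: 21.42
ee_pos: [0.5794, -0.1563, 0.0986]
eef_rot: [-1.573, 0.001, 1.466]
force: [-0.3, 0.5, 11.3]
grip_width: 0.0007
```

Request:
{"name": "apply_moves", "arguments": {"deltas": [{"dp": [0, -0.004, 0], "roll": 0, "grip": 1}, {"dp": [0, -0.006, 0], "roll": 0, "grip": 1}, {"dp": [0, -0.006, 0], "roll": 0, "grip": 1}, {"dp": [0, 0, 0], "roll": 0, "grip": 1}, {"dp": [0, 0, 0], "roll": 0, "grip": 1}, {"dp": [0, 0.004, 0], "roll": 0, "grip": 1}, {"dp": [0, 0.0035, 0], "roll": 0, "grip": 1}, {"dp": [0, 0, 0], "roll": 0, "grip": 1}]}}

```text
time_s: 22.42
ee_pos: [0.5784, -0.156, 0.1052]
eef_rot: [-1.57, -0.0, 1.466]
force: [-0.6, -0.1, -0.0]
grip_width: 0.0004
```

Request:
{"name": "apply_moves", "arguments": {"deltas": [{"dp": [0, 0.0015, 0], "roll": 0, "grip": 1}, {"dp": [0, 0.001, 0], "roll": 0, "grip": 1}, {"dp": [0, 0, 0], "roll": 0, "grip": 1}]}}

```text
time_s: 22.8
ee_pos: [0.5787, -0.1561, 0.1034]
eef_rot: [-1.571, 0.0, 1.466]
force: [0.5, 0.7, 0.7]
grip_width: 0.0007
```

No force at 0.1052, so it is caught. I withdraw and look.

Request:
{"name": "apply_moves", "arguments": {"deltas": [{"dp": [0, -0.01, 0], "roll": 0, "grip": 1}, {"dp": [0, -0.03, 0], "roll": 0, "grip": 1}, {"dp": [0, -0.04, 0], "roll": 0, "grip": 1}, {"dp": [0, -0.03, 0], "roll": 0, "grip": 1}, {"dp": [0, 0, 0], "roll": 0, "grip": 1}, {"dp": [0, 0, 0], "roll": 0, "grip": 1}]}}

```text
time_s: 23.55
ee_pos: [0.5783, -0.1559, 0.2126]
eef_rot: [-1.57, -0.0, 1.466]
force: [0.5, -0.3, 0.7]
grip_width: 0.0004
```

Run:
```python
from m import *
s=imaging.camera("side");o=ctrl.get_obs();print(o["ee_pos"],o["force"])
cv2.imwrite("pics/s4.png",np.vstack([cv2.resize(s[135:195,285:385],None,fx=6,fy=6,interpolation=cv2.INTER_NEAREST),cv2.resize(s[200:300,200:400],(600,240))]))
b=seg("side",s,(318,155,345,185),132);rect("side",s,b,(331,168),.0905)
```

```text
[ 0.5782 -0.1559  0.2122] [ 0.588  -0.2525  0.1462]Traceback (most recent call last):
  File "<stdin>", line 4, in <module>
  File "m.py", line 5, in rect
    c=min(cs,key=lambda c:abs(cv2.pointPolygonTest(c,near,True)) if cv2.pointPolygonTest(c,near,False)<0 else 0)
ValueError: min() iterable argument is empty
```

View pics/s4.png

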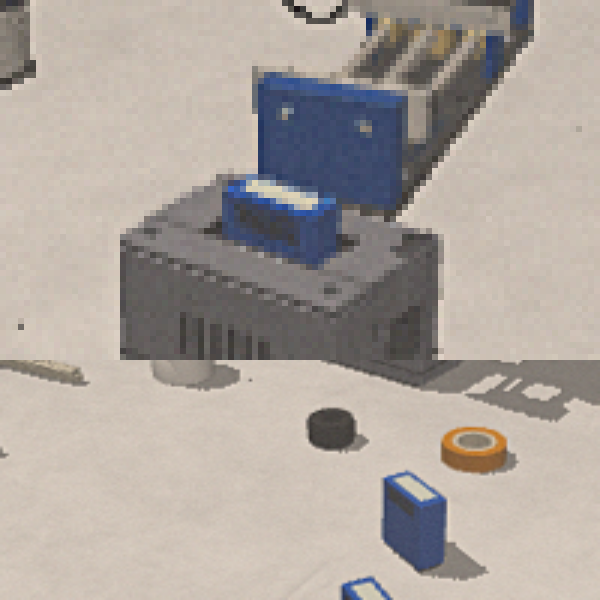

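The cartridge stands upright and low in the slot, with its top at crop (285,190), the same height as when it was caught before. The jar, loupe and tape roll are where they were, and the gripper is clear.

```bash
python3 -c "
from station import ctrl
print(ctrl.hand_in())"
```

```text
the job is handed in; nothing more can be done
None
```

The blue cartridge farthest from the base is in the dock's slot and caught down by the latch. I handed the job in at about 23.6 s of the 67 s allowed.

- **Pushes:** The latch had been left caught, so the first push to the stop (about 12.5 N) made it pop up, with spring contact felt at z 0.108. I pushed again to the stop (about 11 N).
- **Feel after letting go:** After the second push there was no contact down to TCP z 0.1034. Popped up, it would have touched at about 0.108. I did not press down to the caught top itself, so as not to change the latch over.
- **Last picture:** It shows the cartridge upright and low in the slot and the gripper clear. The loupe, the tape roll and the visible part of the jar look undisturbed.
- **Check that failed:** My last script, meant to measure the cartridge's top in that picture, found no blob. Its final position is therefore checked only by feel and by eye.

The highest force I read on the tool at the stop was 12.5 N, against the 25 N limit between cartridge and dock.

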